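# Take the pile of radiator parts apart and set each at its place

## Task

A cover plate, a brass collar and one more part are piled up on the radiator bench, and a fourth part lies on the dark timber block: take the pile apart from the top and set each of the four parts at its own place, letting go of each and tipping none over. The rubber plug stands upright in the round recess of the wooden holder, the spacer block is pushed down between the two jaws of the crimping jig, fully home on the base plate and centred lengthwise, and the brass collar goes over the post of the test stand, flat on its base. The cover plate, from the bottom of the pile, lies flat in the middle of the rubber pad, right way up, with its long sides along the pad's.

Things in the scene. Friction and masses are not known exactly. Their poses are not given: they have to be found in the camera images.
- plug_mid (a point): black rubber radiator plug, upright: round foot 38 mm across, 14 mm high, narrowing (by 17 mm up) to a round neck 24 mm across; 46 mm high overall, about 50 g. The point is on its axis, half-way up (23 mm); z up. It starts on top of the pile or alone on the dark timber block (fixed, 85 x 85 mm, 40 mm high); its foot is 40 mm above the bench in both cases.
- spacer_mid (a point): plain steel spacer block, 20 mm wide (its x), 60 mm long (its y), 26 mm high (z, up), about 0.2 kg. The point is its centre. At the start it lies on top of the pile or on the dark timber packing block (85 x 85 x 40 mm), whichever the plug is not on; its underside is 40 mm above the bench in both cases.
- collar_mid (a point): brass collar, a ring 56 mm across with a 30 mm bore, 24 mm high, about 0.3 kg. The point is the centre of the bore, half-way up (12 mm); z is its axis, up. At the start it lies on the cover plate, in the middle of the pile, with the plug or the spacer block on top of it, covering the bore.
- plate_mid (a point): aluminium cover plate with four dark bolt holes near its corners, 60 mm wide (its x), 100 mm long (its y), 16 mm thick, about 0.25 kg. The point is its centre (8 mm up); z is up. It lies on the bench at the bottom of the pile.
- holder: light wooden plug holder, a fixed block 85 x 85 mm, 20 mm high, with one round recess in the middle of its top, 48 mm across and 12 mm deep (its floor is 8 mm above the bench). Origin: centre of the underside, on the axis of the recess; z is up.
- jig: crimping jig, fixed: grey base plate 70 (its x) by 120 mm (its y), 10 mm thick, with two steel jaws facing across a gap 24 mm wide that runs along y over the plate's middle. Jaws 30 mm long (y), 14 mm thick (x), lips flared at the top, 44 mm above the bench. The spacer block goes in lengthwise along y, 15 mm sticking out at either end. Origin: centre of the underside; z up.
- stand: test stand, fixed: round steel base 90 mm across, 8 mm thick, with an upright steel post 20 mm across in its centre, its tip 42 mm above the bench. Origin: centre of the underside, on the post's axis; z is up.
- pad: black rubber pad fixed to the bench, 90 mm (its x) by 140 mm (its y), 5 mm thick. Origin: centre of the underside; z is up.

How it is judged:
By the outcome, as a careful person would: the job done as asked, in the order asked, and still so for the second after the job is handed in, with the robot touching nothing.
It also fails if it takes over 125 s, if anything falls off the work surface, if the arm or the gripper's body presses on something with over 40 N, if the wrist force passes 120 N, or if a joint passes its speed limit or range.

## Robot

A 6-joint arm with a two-finger parallel gripper is mounted at the origin on the work surface. World frame = base frame: x ahead of the robot, y to its left, z up, the work surface at z = 0. Lengths are in m, angles in rad, forces in N, time in s.
With the tool pointing down it reaches from about 0.4 to 0.825 m from the base axis. Payload 7 kg.
Tool frame: the origin (TCP) lies on the centre line of the jaws, within the pads' length; the fingertips stand 11 mm ahead of it and the grasp point (between the pads) lies 8 mm behind it; z points along the fingers, y is the direction in which the jaws open and shut (so a half turn about z gives the same grasp; the last joint's range is limited). The gripper opens to 88 mm and grips with 3 to 60 N. Pads are 19 mm wide; open, the fingers measure 130 mm over their backs; the gripper's body (78 mm by 193 mm) begins 47 mm behind the grasp point.
Start: joints at [1.426, 0.359, 0.012, 0, -1.224, -0.288], TCP at [0.283, 0.613, 0.238] pointing down, gripper open.
Joint ranges: [-3.07, 3.07], [-1.43, 2.12], [-1.02, 1.25], [-3.03, 1.67], [-3.05, -0], [-3.03, 3.03]. Speed limits (rad/s): [2.39, 2.39, 3.01, 3.14, 3.14, 3.14].

## Interface

Orientations are given as [roll, pitch, yaw] about the fixed x, y, z axes, in that order (R = Rz(yaw) Ry(pitch) Rx(roll)).
In Python, from station import * gives the robot as it stands.
- The arm moves only by the tool play_rows, never from a script. Its argument "targets" is a list of rows, each a list of 7 numbers: the turn, a rotation vector about the world's x, y, z in rad, then the shift along the world's x, y, z in m, then the opening, from 0 (shut) to 1 (fully open). A call has 1 to 12 rows; each row shifts and turns the pose as measured when the row begins; what a row does not reach is not made up. A row lasts 1/8 s, in which the tool goes at most 62.5 mm and 10.7 degrees, less where a joint would pass 70% of its speed; a pose out of reach is approached as far as the arm can. A call is refused whole if a number of a shift passes 0.0625 or a number of a turn 0.188, either way. A call with a gripper value outside its range is refused whole. The fingers move at their own pace and stop on an object; "grip_force" is the grip in N (left out, the last holds). Time passes only in rows, so rows that do not move let the fingers close. It gives the time, the measured TCP pose, the force and the opening at its end, in the units of the state.
- get_state(): the state, without advancing time (a new reading comes with each control period).
- grab_frame(name): name is "scene" or "top" or "wrist"; returns (picture, depth): 384x512x3 uint8, blue, green, red; 384x512 float32, m along the optical axis (not along the pixel's ray), 0 where there is no reading.
- camera_params(name): a dict with "camera_matrix" (3x3 intrinsics, pixels), "extrinsics" (4x4, takes a point from world to camera coordinates); the wrist camera has in their place "hand_eye" (4x4, takes a point from camera to tool coordinates, whose origin is the TCP and whose axes are the flange's). Camera axes: x right, y up, looking along -z (the intrinsics and any distortion apply to the point x, -y, -z); pixel columns grow to the right and rows downward; lengths in m; the calibration is good to about 2 mm. A picture is of the moment at which its call begins: read the wrist's pose just before it. camera_params takes no time and is no camera call.
- job_done(): hands the job in, once; it reports no verdict.
The state is a dict: "t": time; "q": joint angles; "qd": joint speeds; "joint_efforts": joint torques, N m; "eef_pos": TCP position; "ee_rot": TCP orientation; "force": force on the tool from outside, world axes, zero at the start; "moment": the same for the moment, N m; "width": finger opening in m.
Only numpy, scipy, OpenCV 4.12 (cv2) and the standard library are available. Lean on these libraries where they do the work, as an engineer would, in place of code of your own. Each camera call takes 0.05 s, during which the arm holds its last target.

## Working session

There is one attempt and no reset: what is moved stays moved. The work goes in short steps, Python scripts to look and compute and a tool call to move; the robot and the scene stay as the last step left them, time stands still between calls to the robot, and variables do not carry over. Pictures are saved under pics/ and viewed, and the job is handed in when it is done.

Besides the shell and the picture viewer there is one more tool, called after "Call:" by a JSON object that holds its "name" and its "arguments". play_rows: Moves the arm, as the interface text tells. Its arguments: {"type":"object","properties":{"targets":{"type":"array","items":{"type":"array","items":{"type":"number"}}},"grip_force":{"type":"number"}},"required":["targets"]}

```bash
ls; mkdir -p pics
cat > a.py <<'E'
from station import *
import cv2,numpy as np
s=get_state();print(s)
for n in ["scene","top","wrist"]:
    p=camera_params(n);print(n,{k:np.round(np.array(v),4).tolist() if not isinstance(v,str) else v for k,v in p.items()})
    im,d=grab_frame(n);cv2.imwrite(f"pics/{n}0.png",im);np.save(f"pics/{n}0.npy",d)
E
python3 a.py
```

```text
pics
{'t': 0.0, 'q': array([ 1.42607760e+00,  3.59353171e-01,  1.10307722e-02, -3.46960087e-04,
       -1.22410162e+00, -2.88093554e-01]), 'qd': array([ 0.00019224, -0.00027886,  0.00296303, -0.00082646, -0.00021884,
        0.00071149]), 'joint_efforts': array([ 1.38869789e-03, -5.82719314e+01,  2.93048644e+01,  6.99741885e+00,
        6.85591658e-03, -1.58814692e-04]), 'eef_pos': array([0.28294019, 0.61229978, 0.23663283]), 'ee_rot': array([ 3.13993936e+00, -1.49789530e-04, -4.32930318e-01]), 'force': array([-0.01959433,  0.89963975, -0.04577506]), 'moment': array([-0.0139372 ,  0.02937733,  0.0767934 ]), 'width': 0.08775844230016452}
scene {'camera_matrix': [[439.6186, 0.0, 254.4587], [0.0, 439.6186, 190.1065], [0.0, 0.0, 1.0]], 'extrinsics': [[-0.5192, 0.8545, -0.0167, 0.3051], [-0.4568, -0.2609, 0.8504, 0.1854], [0.7223, 0.4492, 0.5258, -1.3532], [0.0, 0.0, 0.0, 1.0]]}
top {'camera_matrix': [[475.3556, 0.0, 254.5227], [0.0, 475.3556, 194.4816], [0.0, 0.0, 1.0]], 'extrinsics': [[0.0162, -0.9994, 0.0291, -0.0252], [0.992, 0.0197, 0.1243, -0.5438], [-0.1248, 0.0269, 0.9918, -1.0244], [0.0, 0.0, 0.0, 1.0]]}
wrist {'camera_matrix': [[316.7456, 0.0, 259.5754], [0.0, 316.7456, 190.2804], [0.0, 0.0, 1.0]], 'hand_eye': [[0.0003, 0.955, 0.2967, 0.0807], [1.0, -0.0001, -0.0005, -0.0006], [-0.0005, 0.2967, -0.955, -0.1469], [0.0, 0.0, 0.0, 1.0]]}
```

View pics/top0.png

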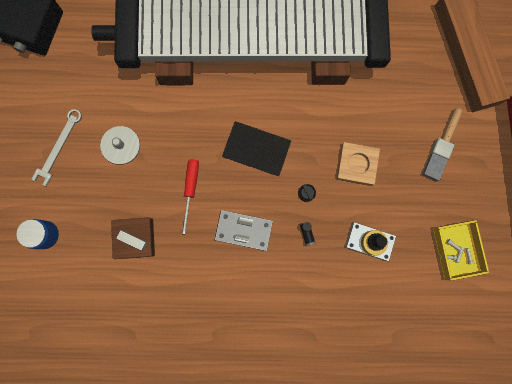

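View pics/scene0.png

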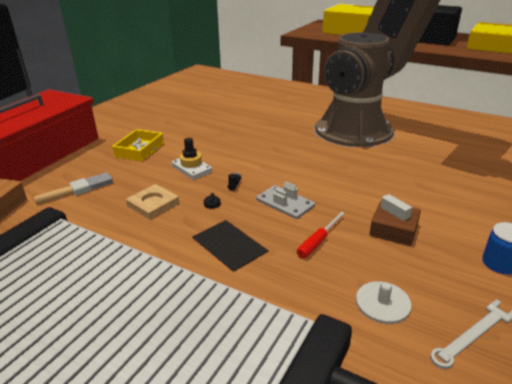

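View pics/wrist0.png

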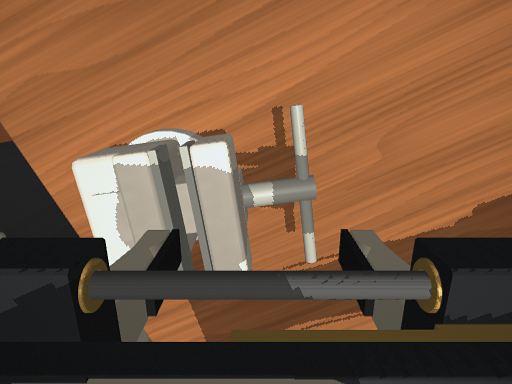

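```bash
cat > h.py <<'E'
from station import *
import cv2,numpy as np
from scipy.spatial.transform import Rotation as R
def campose(n,s=None):
    p=camera_params(n);K=np.array(p["camera_matrix"])
    if n=="wrist":
        T=np.eye(4);T[:3,:3]=R.from_euler('xyz',s["ee_rot"]).as_matrix();T[:3,3]=s["eef_pos"]
        C=T@np.array(p["hand_eye"])
    else: C=np.linalg.inv(np.array(p["extrinsics"]))
    dist=[v for k,v in p.items() if 'dist' in k]
    return K,C
def ray(n,px,z,s=None):
    K,C=campose(n,s);px=np.atleast_2d(np.array(px,float))
    d=np.c_[(px[:,0]-K[0,2])/K[0,0],-(px[:,1]-K[1,2])/K[1,1],-np.ones(len(px))]@C[:3,:3].T
    o=C[:3,3];return o+d*((z-o[2])/d[:,2])[:,None]
def cloud(n,d,s=None):
    K,C=campose(n,s);v,u=np.mgrid[:384,:512]
    X=np.stack([(u-K[0,2])/K[0,0]*d,-(v-K[1,2])/K[1,1]*d,-d],-1)
    return X@C[:3,:3].T+C[:3,3]
def proj(n,X,s=None):
    K,C=campose(n,s);c=(np.atleast_2d(X)-C[:3,3])@C[:3,:3]
    return np.c_[K[0,2]+K[0,0]*c[:,0]/-c[:,2],K[1,2]-K[1,1]*c[:,1]/-c[:,2]]
E
python3 - <<'E'
from h import *
for n in["top","scene","wrist"]: print(camera_params(n).keys())
im=cv2.imread("pics/top0.png");d=np.load("pics/top0.npy")
P=cloud("top",d)
print("bench z",[np.round(P[v,u],4).tolist() for v,u in[(300,100),(300,250),(300,400),(200,60),(110,300)]])
print("depth",{k:np.round(P[v,u],3).tolist() for k,(v,u) in dict(spacer=(240,130),plug=(241,376),pad=(148,256),holder=(175,345),stand=(155,110),jig=(230,222)).items()})
cv2.imwrite("pics/c1.png",cv2.resize(im[110:270,90:290],None,fx=4,fy=3.75,interpolation=2)[:600])
cv2.imwrite("pics/c2.png",cv2.resize(im[130:270,290:410],None,fx=4,fy=4,interpolation=2))
E
```

```text
dict_keys(['camera_matrix', 'extrinsics'])
dict_keys(['camera_matrix', 'extrinsics'])
dict_keys(['camera_matrix', 'hand_eye'])
bench z [[0.3059, 0.3228, -0.001], [0.3103, -0.0101, -0.0019], [0.315, -0.3486, 0.0005], [0.5271, 0.4248, 0.0004], [0.7516, -0.1205, -0.0004]]
depth {'spacer': [0.438, 0.247, 0.069], 'plug': [0.444, -0.272, 0.084], 'pad': [0.656, -0.018, 0.006], 'holder': [0.595, -0.222, 0.018], 'stand': [0.632, 0.315, 0.009], 'jig': [0.465, 0.056, 0.01]}
```

View pics/c1.png

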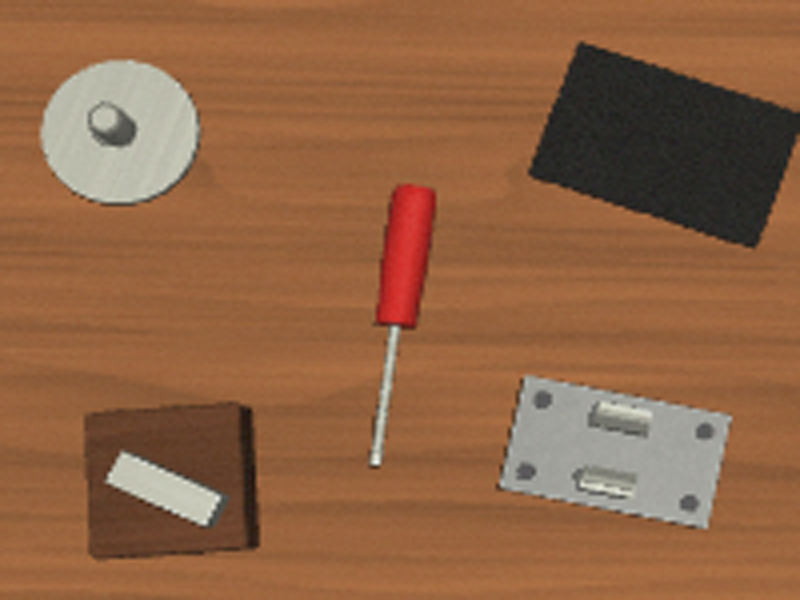

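View pics/c2.png

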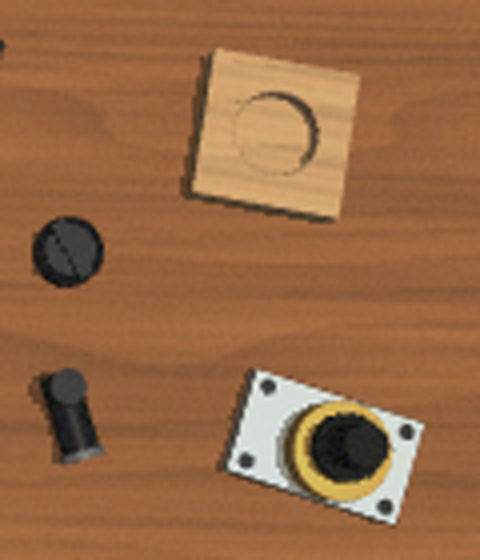

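```bash
cat > m.py <<'E'
from h import *
im=cv2.imread("pics/top0.png");d=np.load("pics/top0.npy");P=cloud("top",d)
hsv=cv2.cvtColor(im,cv2.COLOR_BGR2HSV);H,S,V=[hsv[...,i].astype(int) for i in range(3)]
def box(x0,y0,x1,y1):
    m=np.zeros(im.shape[:2],bool);m[y0:y1,x0:x1]=1;return m
def big(m):
    c=max(cv2.findContours(m.astype(np.uint8),0,2)[0],key=cv2.contourArea);return c
def rep(name,m,z):
    c=big(m); w=ray("top",c[:,0,:],z)[:,:2]
    w=cv2.convexHull(w.astype(np.float32)); r=cv2.minAreaRect(w*1000)
    (cx,cy),(a,b),t=r
    if a<b: t+=90
    # t = direction of long side
    bb=cv2.boxPoints(r)
    print(name,"c",round(cx,1),round(cy,1),"size",round(a,1),round(b,1),"long dir deg",round(((t+90)%180)-90,1),"hullcent",np.round(cv2.minEnclosingCircle(w*1000)[0],1),round(cv2.minEnclosingCircle(w*1000)[1],1))
rep("pad",(V<70)&box(218,115,296,182),.005)
rep("jig",(S<60)&box(210,205,278,255),.010)
rep("stand",(S<70)&box(95,120,145,170),.008)
rep("spacer",(S<60)&(V>130)&box(112,225,150,255),.066)
rep("holder",(V>150)&(S<140)&box(332,135,385,190),.020)
rep("plate",((S<60)&(V>150))&box(340,215,400,265),.016)
rep("collar",(((S>100)&(V>130)&(H>19)&(H<35))|((V<60)))&box(358,226,394,258)&(P[...,2]>.03),.040)
rep("plugtop",(P[...,2]>.080)&box(358,220,394,260),.086)
for n,b in dict(spacer=(112,225,150,255),timber=(105,210,160,262)).items(): pass
E
python3 m.py
```

```text
pad c 656.2 -18.6 size 139.6 90.0 long dir deg 71.8 hullcent [656.9 -18.4] 81.0
jig c 466.1 7.6 size 119.5 69.8 long dir deg 79.1 hullcent [466.2   7.7] 67.9
stand c 655.8 294.7 size 88.5 88.1 long dir deg 28.7 hullcent [655.8 295. ] 45.3
spacer c 438.1 247.1 size 58.2 19.5 long dir deg 66.1 hullcent [437.5 247.1] 29.7
holder c 624.2 -253.8 size 85.7 85.3 long dir deg 80.8 hullcent [ 623.7 -253.9] 59.0
plate c 453.0 -257.2 size 50.1 58.1 long dir deg -17.5 hullcent [ 453.6 -257.8] 37.6
collar c 443.3 -282.6 size 52.4 51.0 long dir deg 18.1 hullcent [ 443.1 -283.6] 27.0
plugtop c 444.2 -282.3 size 21.3 21.3 long dir deg -0.9 hullcent [ 444.1 -282.1] 12.3
```

Call:
{"name": "play_rows", "arguments": {"targets": [[0,0,-0.1,0.02,-0.05,0,1],[0,0,-0.1,0.03,-0.055,0,1],[0,0,-0.1,0.03,-0.055,0,1],[0,0,-0.1,0.03,-0.055,0,1],[0,0,-0.1,0.03,-0.055,0,1],[0,0,-0.1,0.02,-0.055,0,1],[0,0,-0.1,0.01,-0.06,0,1],[0,0,-0.1,0,-0.06,0,1],[0,0,-0.1,0,-0.06,0,1],[0,0,-0.1,0,-0.06,0,1],[0,0,-0.1,0,-0.06,0,1],[0,0,-0.1,0,-0.06,0,1]]}}

```text
t: 1.65
eef_pos: [0.4507, -0.0867, 0.2339]
ee_rot: [3.139, -0.001, -1.665]
force: [1.1, 0.2, 0.1]
width: 0.0875
```

Call:
{"name": "play_rows", "arguments": {"targets": [[0,0,-0.07,0,-0.055,0,1],[0,0,-0.07,0,-0.055,0,1],[0,0,-0.05,-0.005,-0.05,0,1],[0,0,-0.02,0,-0.03,0,1],[0,0,0,0,0,0,1]]}}

```text
t: 2.28
eef_pos: [0.443, -0.2866, 0.2333]
ee_rot: [3.138, -0.001, -1.889]
force: [-0.9, 0.6, 0.2]
width: 0.0879
```

```bash
cat > w.py <<'E'
import sys
from h import *
import pickle
n=sys.argv[1];s=get_state();im,d=grab_frame("wrist")
pickle.dump((s,im,d),open(f"pics/{n}.pkl","wb"));cv2.imwrite(f"pics/{n}.png",im)
print(s["t"],np.round(s["eef_pos"],4),np.round(s["ee_rot"],4),np.round(s["q"],2),np.round(s["force"],1),s["width"])
E
python3 w.py w1
```

```text
2.275 [ 0.443  -0.2866  0.2333] [ 3.1381e+00 -1.1000e-03 -1.8886e+00] [-0.2   0.12 -0.32  0.   -1.14 -0.12] [-0.9  0.6  0.2] 0.08789986904350984
```

View pics/w1.png

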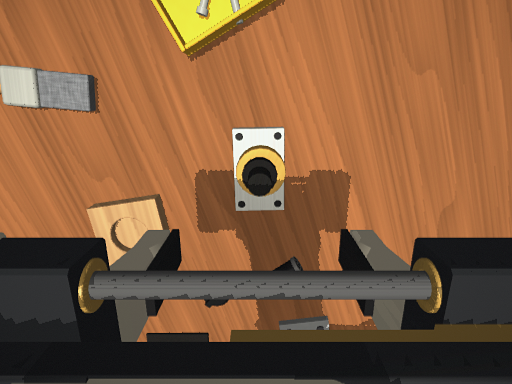

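```bash
cat > mw1.py <<'E'
from h import *
import pickle
s,im,d=pickle.load(open("pics/w1.pkl","rb"))
P=cloud("wrist",d,s)
hsv=cv2.cvtColor(im,cv2.COLOR_BGR2HSV);H,S,V=[hsv[...,i].astype(int) for i in range(3)]
Z=P[...,2]
m=np.zeros(im.shape[:2],bool);m[110:220,225:300]=1
def rep(name,mask,z):
    cs=cv2.findContours((mask&m).astype(np.uint8),0,2)[0];c=np.concatenate([k for k in cs if cv2.contourArea(k)>20])
    w=cv2.convexHull((ray("wrist",c[:,0],z,s)[:,:2]*1000).astype(np.float32))
    (cx,cy),(a,b),t=cv2.minAreaRect(w)
    if a<b:t+=90
    print(name,round(cx,1),round(cy,1),round(a,1),round(b,1),round((t+90)%180-90,1),cv2.minEnclosingCircle(w))
rep("plate",(S<60)&(V>140)&(Z<.03),.016)
rep("collar",(S>90)&(H>17)&(H<35)&(Z>.032)&(Z<.05),.040)
rep("collar2",(Z>.032)&(V>20),.040)
rep("plugtop",(Z>.080),.086)
print(np.median(Z[176:182,252:268]), hsv[150,258],hsv[176,258])
cv2.imwrite("pics/c3.png",cv2.resize(im[110:230,200:320],None,fx=5,fy=5,interpolation=2))
E
python3 mw1.py
```

```text
plate 446.4 -279.4 99.5 58.4 73.1 ((445.534423828125, -279.2572326660156), 57.181827545166016)
collar 442.7 -282.6 54.5 54.3 71.7 ((443.0516052246094, -282.19317626953125), 27.926633834838867)
collar2 442.9 -282.1 55.6 54.3 71.7 ((442.2064514160156, -281.6144714355469), 28.655364990234375)
plugtop 444.7 -282.0 24.1 23.2 71.8 ((444.6866760253906, -282.1664123535156), 12.256331443786621)
0.08570758539844389 [ 24 149 243] [23 26 40]
```

View pics/c3.png

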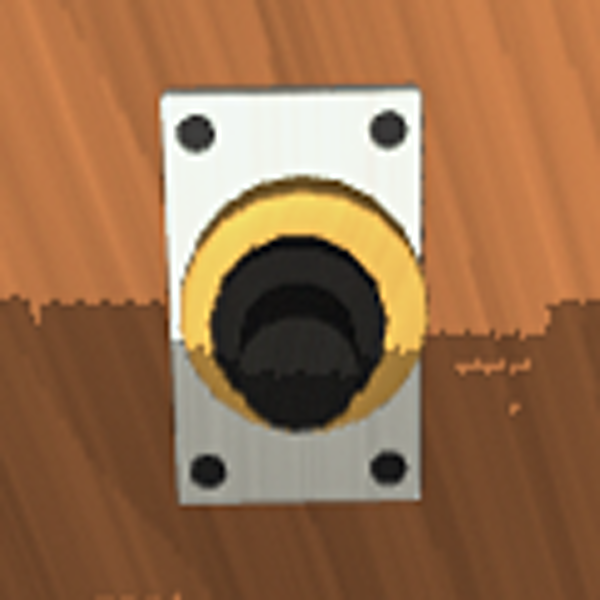

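Call:
{"name": "play_rows", "arguments": {"targets": [[0,0,0,0.001,0.004,-0.04,0.6],[0,0,0,0,0,-0.04,0.6],[0,0,0,0,0,-0.04,0.6],[0,0,0,0,0,-0.025,0.6],[0,0,0,0,0,0,0.6]]}}

```text
t: 2.95
eef_pos: [0.4445, -0.2775, 0.0861]
ee_rot: [3.141, -0.0, -1.882]
force: [-0.6, -0.2, -0.4]
width: 0.053
```

Call:
{"name": "play_rows", "arguments": {"targets": [[0,0,0,0,-0.004,-0.012,0.6],[0,0,0,0,0,0,0.6],[0,0,0,0,0,0,0.6]]}}

```text
t: 3.32
eef_pos: [0.4466, -0.2814, 0.0761]
ee_rot: [-3.138, -0.0, -1.88]
force: [-0.7, 0.1, 1.5]
width: 0.0523
```

Call:
{"name": "play_rows", "arguments": {"targets": [[0,0,0,-0.002,0,-0.004,0.6],[0,0,0,0,0,0,0.6]]}}

```text
t: 3.58
eef_pos: [0.4449, -0.2815, 0.0728]
ee_rot: [-3.136, 0.0, -1.881]
force: [-0.3, -0.4, -0.5]
width: 0.0527
```

Call:
{"name": "play_rows", "arguments": {"targets": [[0,0,0,0,0,0,0.2],[0,0,0,0,0,0,0.1],[0,0,0,0,0,0,0.1],[0,0,0,0,0,0,0.1],[0,0,0,0,0,0,0.1]], "grip_force": 15}}

```text
t: 4.2
eef_pos: [0.445, -0.2817, 0.0732]
ee_rot: [-3.135, 0.0, -1.881]
force: [-0.3, -0.0, -0.4]
width: 0.0229
```

Call:
{"name": "play_rows", "arguments": {"targets": [[0,0,0,0,0,0.02,0.1],[0,0,0,0,0,0.04,0.1],[0,0,0,0.03,0.004,0,0.1],[0,0,0,0.045,0.008,0,0.1],[0,0,0,0.045,0.008,0,0.1],[0,0,0,0.04,0.007,0,0.1],[0,0,0,0.015,0,0,0.1],[0,0,0,0,0,0,0.1]]}}

```text
t: 5.2
eef_pos: [0.6234, -0.2533, 0.1341]
ee_rot: [-3.138, 0.0, -1.882]
force: [-0.9, 0.0, -0.0]
width: 0.0227
```

```bash
python3 w.py w2
```

```text
5.2 [ 0.6234 -0.2533  0.1341] [-3.1375e+00  5.0000e-04 -1.8820e+00] [-0.1   0.43 -0.13  0.   -1.01 -0.21] [-0.9  0.  -0. ] 0.022683547841641713
```

View pics/w2.png

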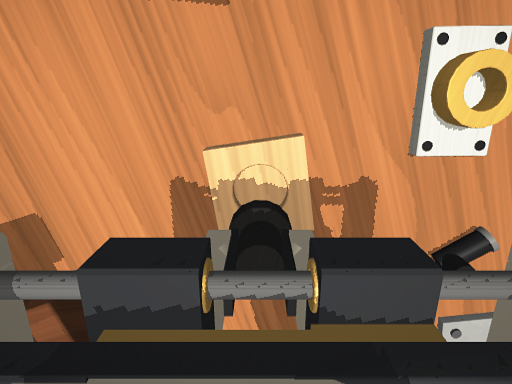

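Call:
{"name": "play_rows", "arguments": {"targets": [[0,0,0,0,0,-0.035,0.1],[0,0,0,0,0,-0.03,0.1],[0,0,0,0,0,-0.01,0.1],[0,0,0,0,0,-0.005,0.1],[0,0,0,0,0,0,0.1]]}}

```text
t: 5.88
eef_pos: [0.6196, -0.2549, 0.0556]
ee_rot: [-3.135, 0.001, -1.885]
force: [-1.2, 0.4, -0.0]
width: 0.0231
```

Call:
{"name": "play_rows", "arguments": {"targets": [[0,0,0,0.004,0.001,0,0.1],[0,0,0,0,0,0,0.1]]}}

```text
t: 6.12
eef_pos: [0.6249, -0.2541, 0.0577]
ee_rot: [-3.132, 0.001, -1.884]
force: [0.5, -0.0, -0.9]
width: 0.0228
```

Call:
{"name": "play_rows", "arguments": {"targets": [[0.005,0,0,0,0,-0.007,0.1],[0,0,0,0,0,-0.006,0.1],[0,0,0,0,0,0,0.1],[0,0,0,0,0,0,0.1]]}}

```text
t: 6.62
eef_pos: [0.6251, -0.254, 0.044]
ee_rot: [-3.133, 0.007, -1.884]
force: [-0.1, -0.1, -0.6]
width: 0.0225
```

Call:
{"name": "play_rows", "arguments": {"targets": [[0,0,0,0,0,-0.002,0.1],[0,0,0,0,0,-0.001,0.1],[0,0,0,0,0,0,0.1]]}}

```text
t: 7.0
eef_pos: [0.6253, -0.254, 0.0413]
ee_rot: [-3.133, 0.007, -1.884]
force: [-1.0, -0.1, 0.0]
width: 0.023
```

Call:
{"name": "play_rows", "arguments": {"targets": [[0,0,0,0,0,0,0.3],[0,0,0,0,0,0,0.5],[0,0,0,0,0,0,0.6],[0,0,0,0,0,0,0.6],[0,0,0,0,0,0.03,0.6],[0,0,0,0,0,0.05,0.6],[0,0,0,0,0,0.05,1],[0,0,0,0,0,0,1]]}}

```text
t: 8.0
eef_pos: [0.6245, -0.2541, 0.1743]
ee_rot: [-3.134, 0.006, -1.884]
force: [-0.2, -0.3, -1.1]
width: 0.0673
```

```bash
python3 w.py w3
python3 - <<'E'
from h import *
s=get_state()
Rc=R.from_euler('xyz',s["ee_rot"]);Rt=R.from_euler('xyz',[np.pi,0,s["ee_rot"][2]])
print((Rt*Rc.inv()).as_rotvec())
E
```

```text
8.0 [ 0.6245 -0.2541  0.1743] [-3.1344  0.0059 -1.8841] [-0.1   0.4  -0.08 -0.   -1.09 -0.21] [-0.2 -0.3 -1.1] 0.06730918898499216
[-4.73848550e-03  4.99078513e-03  9.93175275e-06]
```

View pics/w3.png

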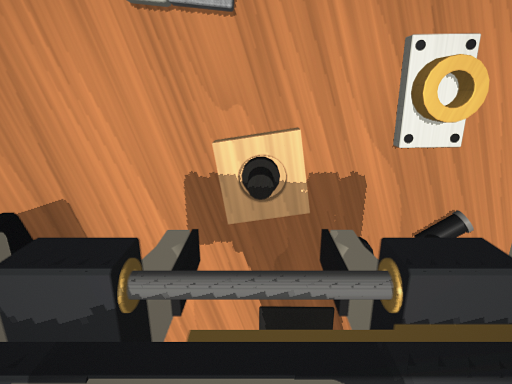

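Call:
{"name": "play_rows", "arguments": {"targets": [[-0.005,0.005,0.1,-0.015,0.03,0.02,1],[0,0,0.12,-0.018,0.045,0.02,1],[0,0,0.12,-0.018,0.045,0,1],[0,0,0.12,-0.018,0.045,0,1],[0,0,0.12,-0.018,0.045,0,1],[0,0,0.12,-0.018,0.045,0,1],[0,0,0.12,-0.018,0.045,0,1],[0,0,0.12,-0.018,0.045,0,1],[0,0,0.12,-0.018,0.045,0,1],[0,0,0.12,-0.015,0.045,0,1],[0,0,0.12,-0.01,0.035,0,1],[0,0,0.11,0,0.025,0,1]]}}

```text
t: 9.55
eef_pos: [0.4245, 0.2522, 0.1985]
ee_rot: [3.122, 0.003, -0.433]
force: [1.0, 0.3, 0.2]
width: 0.0875
```

Call:
{"name": "play_rows", "arguments": {"targets": [[0,0,0.05,0,0,0,1],[0,0,0,0,0,0,1]]}}

```text
t: 9.8
eef_pos: [0.4232, 0.2534, 0.1961]
ee_rot: [3.118, 0.004, -0.378]
force: [0.7, -0.3, -0.4]
width: 0.0876
```

```bash
python3 w.py w4
```

```text
9.8 [0.4232 0.2534 0.1961] [ 3.1183  0.0043 -0.3782] [ 0.94  0.1  -0.43  0.   -1.06  0.25] [ 0.7 -0.3 -0.4] 0.08759463768742473
```

View pics/w4.png

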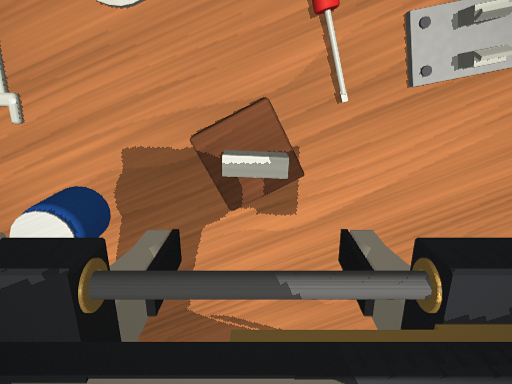

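Run:
```python
from h import *
import pickle
s,im,d=pickle.load(open("pics/w4.pkl","rb"))
P=cloud("wrist",d,s);Z=P[...,2]
m=np.zeros(Z.shape,bool);m[140:190,210:300]=1
print(np.percentile(Z[153:163,230:280],[5,50,95]))
for th in(.055,.060):
    c=max(cv2.findContours((m&(Z>th)).astype(np.uint8),0,2)[0],key=cv2.contourArea)
    w=(ray("wrist",c[:,0],.066,s)[:,:2]*1000).astype(np.float32)
    (cx,cy),(a,b),t=cv2.minAreaRect(w)
    if a<b:t+=90
    print(cx,cy,a,b,(t+90)%180-90)
Rc=R.from_euler('xyz',s["ee_rot"]);Rt=R.from_euler('xyz',[np.pi,0,np.radians(-24)])
print((Rt*Rc.inv()).as_rotvec())
cv2.imwrite("pics/c4.png",cv2.resize(im[90:220,180:310],None,fx=4,fy=4))
```

```text
[0.05213633 0.06527814 0.06685678]
439.8323974609375 248.2705841064453 59.34878158569336 22.282075881958008 65.16143035888672
439.2715759277344 248.49105834960938 59.253936767578125 20.88059425354004 65.7042465209961
[ 0.01979661 -0.01299145 -0.04075642]
```

View pics/c4.png

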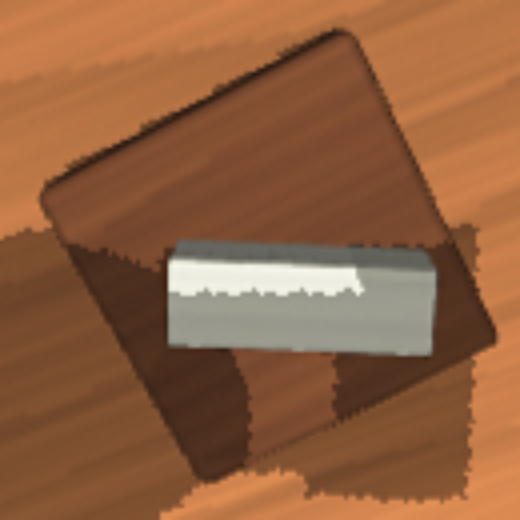

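Call:
{"name": "play_rows", "arguments": {"targets": [[0.02,-0.013,-0.04,0.014,-0.005,-0.03,1],[0,0,0,0,0,-0.03,1],[0,0,0,0,0,-0.02,1],[0,0,0,0,0,0,1],[0,0,0,0,0,0,1]]}}

```text
t: 10.48
eef_pos: [0.438, 0.246, 0.1138]
ee_rot: [-3.141, -0.0, -0.429]
force: [0.2, -0.3, 0.5]
width: 0.0878
```

Call:
{"name": "play_rows", "arguments": {"targets": [[0,0,0.008,0,0.001,-0.025,1],[0,0,0,0,0,-0.02,1],[0,0,0,0,0,-0.01,1],[0,0,0,0,0,0,1],[0,0,0,0,0,0,1]]}}

```text
t: 11.1
eef_pos: [0.4407, 0.2494, 0.0626]
ee_rot: [-3.133, -0.003, -0.422]
force: [-0.5, 0.4, -0.3]
width: 0.0875
```

Call:
{"name": "play_rows", "arguments": {"targets": [[-0.006,0.005,0,-0.002,-0.0015,-0.003,1],[0,0,0,0,0,-0.003,1],[0,0,0,0,0,0,1]]}}

```text
t: 11.48
eef_pos: [0.4391, 0.2484, 0.0576]
ee_rot: [-3.138, -0.001, -0.422]
force: [0.6, -0.3, -1.0]
width: 0.0879
```

Call:
{"name": "play_rows", "arguments": {"targets": [[0,0,0,-0.0007,-0.0005,-0.002,1],[0,0,0,0,0,0,1],[0,0,0,0,0,0,0.6],[0,0,0,0,0,0,0.55],[0,0,0,0,0,0,0.5],[0,0,0,0,0,0,0.5],[0,0,0,0,0,0,0.5],[0,0,0,0,0,0,0.5]], "grip_force": 30}}

```text
t: 12.48
eef_pos: [0.4384, 0.248, 0.0555]
ee_rot: [-3.138, -0.002, -0.421]
force: [0.5, 0.6, -0.0]
width: 0.0602
```

Call:
{"name": "play_rows", "arguments": {"targets": [[0,0,0,0,0,0.03,0.5],[0,0,0,0,0,0.045,0.5],[0,0,0.02,0,-0.035,0.035,0.5],[0,0,0.04,0,-0.045,0.01,0.5],[0,0,0.04,0,-0.045,0,0.5],[0,0,0.04,-0.005,-0.045,0,0.5],[0,0,0.04,-0.005,-0.035,0,0.5],[0,0,0.03,-0.005,-0.025,0,0.5],[0,0,0.02,0,-0.01,0,0.5],[0,0,0,0,0,0,0.5],[0,0,0,0,0,0,0.5]]}}

```text
t: 13.85
eef_pos: [0.4175, -0.0009, 0.1759]
ee_rot: [3.14, 0.002, -0.186]
force: [0.1, 1.0, -2.5]
width: 0.0598
```

```bash
python3 w.py w5
```

```text
13.85 [ 0.4175 -0.0009  0.1759] [ 3.1405e+00  2.4000e-03 -1.8600e-01] [ 0.47 -0.02 -0.61 -0.   -0.99  0.91] [ 0.1  1.  -2.5] 0.059792526501594535
```

View pics/w5.png

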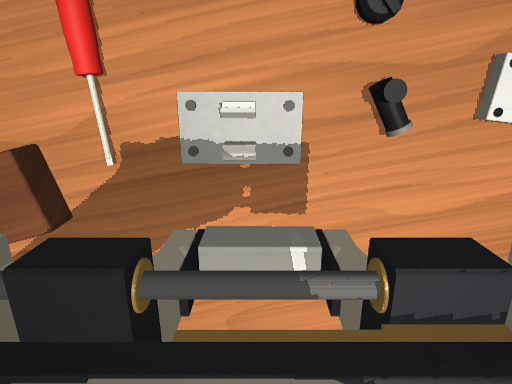

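Run:
```python
from h import *
import pickle
s,im,d=pickle.load(open("pics/w5.pkl","rb"))
hsv=cv2.cvtColor(im,cv2.COLOR_BGR2HSV);S=hsv[...,1]
Z=cloud("wrist",d,s)[...,2]
m=np.zeros(Z.shape,bool);m[80:172,165:315]=1
def rep(n,mk,z):
    c=max(cv2.findContours(mk.astype(np.uint8),0,2)[0],key=cv2.contourArea)
    w=cv2.convexHull((ray("wrist",c[:,0],z,s)[:,:2]*1000).astype(np.float32))
    (cx,cy),(a,b),t=cv2.minAreaRect(w)
    if a<b:t+=90
    print(n,np.round([cx,cy,a,b,(t+90)%180-90],1))
rep("plate",(S<70)&m,.010)
mm=m.copy();mm[125:]=0;rep("jawfar",mm&(Z>.036),.044)
mm=m.copy();mm[:125]=0;rep("jawnear",mm&(Z>.036),.044)
cv2.imwrite("pics/c5.png",cv2.resize(im[80:180,165:315],None,fx=5,fy=5))
im0=cv2.imread("pics/top0.png")
Z=cloud("top",np.load("pics/top0.npy"))[...,2]
for n,(a,b) in dict(far=(205,228),near=(228,255)).items():
    mk=np.zeros(Z.shape,bool);mk[a:b,225:265]=1;mk&=Z>.034
    c=max(cv2.findContours(mk.astype(np.uint8),0,2)[0],key=cv2.contourArea)
    w=cv2.convexHull((ray("top",c[:,0],.044)[:,:2]*1000).astype(np.float32));print("top",n,cv2.minAreaRect(w))
```

```text
plate [466.9   9.2 119.4  69.2  79.3]
jawfar [483.6   6.1  29.9   7.5  79.4]
jawnear [451.   12.1  29.4   8.9  79.3]
top far ((483.90521240234375, 3.8931636810302734), (29.210790634155273, 13.754188537597656), 79.72346496582031)
top near ((446.7798767089844, 10.16257381439209), (31.629697799682617, 13.627617835998535), 79.7147216796875)
```

View pics/c5.png

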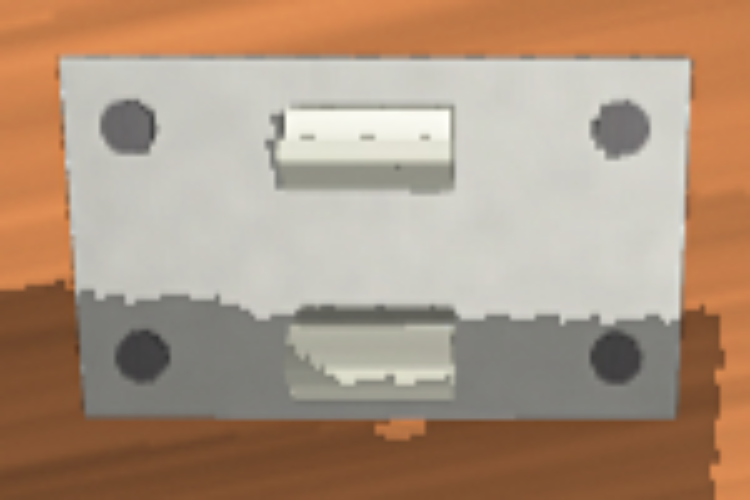

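Call:
{"name": "play_rows", "arguments": {"targets": [[0,0,0,0.025,0.004,-0.02,0.5],[0,0,-0.003,0.022,0.004,-0.03,0.5],[0,0,0,0,0,-0.03,0.5],[0,0,0,0,0,0,0.5],[0,0,0,0,0,0,0.5]]}}

```text
t: 14.52
eef_pos: [0.4677, 0.0106, 0.0952]
ee_rot: [-3.142, -0.0, -0.185]
force: [-0.2, 0.3, -1.9]
width: 0.0597
```

Call:
{"name": "play_rows", "arguments": {"targets": [[0,0,-0.004,-0.001,-0.0015,-0.02,0.5],[0,0,0,0,0,-0.01,0.5],[0,0,0,0,0,0,0.5],[0,0,0,0,0,0,0.5]]}}

```text
t: 15.02
eef_pos: [0.4695, 0.0108, 0.0692]
ee_rot: [-3.138, -0.007, -0.187]
force: [-0.8, 0.4, -3.1]
width: 0.0598
```

Call:
{"name": "play_rows", "arguments": {"targets": [[-0.004,0.007,-0.002,-0.003,-0.002,0,0.5],[0,0,0,0,0,0,0.5],[0,0,0,0,0,0,0.5]]}}

```text
t: 15.4
eef_pos: [0.467, 0.0089, 0.0705]
ee_rot: [3.141, -0.002, -0.189]
force: [0.9, -0.1, -1.6]
width: 0.0596
```

```bash
cat > v.py <<'E'
import sys
from h import *
n=sys.argv[1];s=get_state();b=[int(x) for x in sys.argv[3:7]]
im,d=grab_frame(sys.argv[2])
f=min(800/(b[2]-b[0]),600/(b[3]-b[1]))
cv2.imwrite(f"pics/{n}_full.png",im);np.save(f"pics/{n}.npy",d)
cv2.imwrite(f"pics/{n}.png",cv2.resize(im[b[1]:b[3],b[0]:b[2]],None,fx=f,fy=f,interpolation=2))
print(np.round(s["eef_pos"],4),np.round(s["ee_rot"],4),np.round(s["force"],1))
E
python3 v.py s1 scene 240 140 340 240
```

```text
[0.467  0.0089 0.0705] [ 3.1411e+00 -2.3000e-03 -1.8930e-01] [ 0.9 -0.1 -1.6]
```

View pics/s1.png

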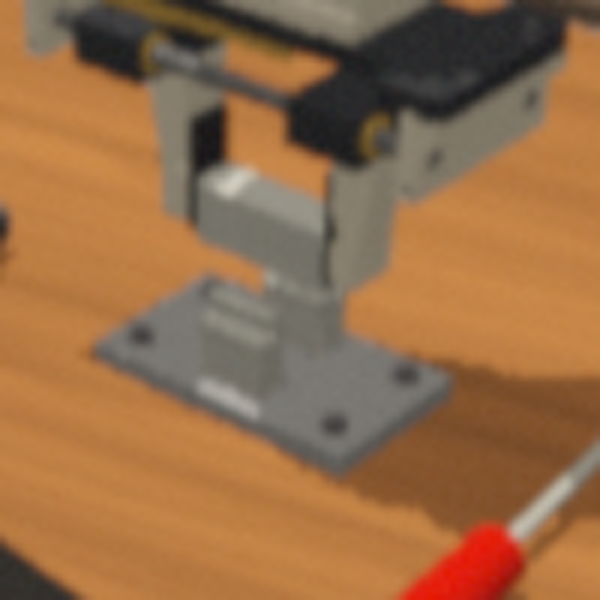

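Call:
{"name": "play_rows", "arguments": {"targets": [[0,0,0,-0.0005,0,-0.008,0.5],[0,0,0,-0.0005,0,-0.005,0.5],[0,0,0,0,0,0,0.5],[0,0,0,0,0,0,0.5]]}}

```text
t: 15.95
eef_pos: [0.4656, 0.0088, 0.0561]
ee_rot: [3.14, -0.001, -0.189]
force: [1.3, -0.0, -2.6]
width: 0.0598
```

Call:
{"name": "play_rows", "arguments": {"targets": [[0,0,0,0.0007,0,-0.005,0.5],[0,0,0,0,0,-0.005,0.5],[0,0,0,0,0,0,0.5]]}}

```text
t: 16.32
eef_pos: [0.4665, 0.0088, 0.0455]
ee_rot: [3.141, -0.002, -0.189]
force: [-0.3, -0.4, -2.1]
width: 0.0597
```

Call:
{"name": "play_rows", "arguments": {"targets": [[0,0,0,0,0,-0.006,0.5],[0,0,0,0,0,-0.005,0.5],[0,0,0,0,0,-0.005,0.5],[0,0,0,0,0,0,0.5],[0,0,0,0,0,0,0.5]]}}

```text
t: 16.95
eef_pos: [0.4665, 0.0088, 0.0282]
ee_rot: [3.14, -0.001, -0.189]
force: [0.3, -0.7, -1.9]
width: 0.0594
```

Call:
{"name": "play_rows", "arguments": {"targets": [[0,0,0,0,0,-0.002,0.5],[0,0,0,0,0,-0.001,0.5],[0,0,0,0,0,0,0.5],[0,0,0,0,0,0,0.5]]}}

```text
t: 17.45
eef_pos: [0.4669, 0.0089, 0.0256]
ee_rot: [3.141, -0.002, -0.189]
force: [-0.3, -0.5, -3.1]
width: 0.0596
```

Call:
{"name": "play_rows", "arguments": {"targets": [[0,0,0,0,0,-0.001,0.5],[0,0,0,0,0,-0.001,0.5],[0,0,0,0,0,0,0.5]]}}

```text
t: 17.82
eef_pos: [0.4671, 0.009, 0.0258]
ee_rot: [3.141, -0.003, -0.188]
force: [-0.9, -0.7, -2.0]
width: 0.0596
```

Call:
{"name": "play_rows", "arguments": {"targets": [[0,0,0,0,0,-0.003,0.5],[0,0,0,0,0,-0.002,0.5]]}}

```text
t: 18.08
eef_pos: [0.4678, 0.0089, 0.0248]
ee_rot: [3.141, -0.005, -0.186]
force: [-13.4, 3.3, 36.9]
width: 0.0596
```

Call:
{"name": "play_rows", "arguments": {"targets": [[0,0,0,-0.001,0,0.001,0.75],[0,0,0,0,0,0,0.9],[0,0,0,0,0,0,1],[0,0,0,0,0,0,1]]}}

```text
t: 18.58
eef_pos: [0.4677, 0.0092, 0.0261]
ee_rot: [3.142, -0.007, -0.185]
force: [0.7, -0.4, -0.2]
width: 0.0863
```

Call:
{"name": "play_rows", "arguments": {"targets": [[0,0,0,0,0,0.03,1],[0,0,0,0,0,0.045,1],[0,0,0,-0.02,0,0.045,1],[0,0,0,-0.02,0,0.03,1],[0,0,0,0,0,0,1]]}}

```text
t: 19.2
eef_pos: [0.4257, 0.0086, 0.1788]
ee_rot: [3.139, -0.003, -0.186]
force: [1.4, 0.9, -0.5]
width: 0.0874
```

```bash
python3 w.py w6; python3 v.py s2 scene 240 140 340 240
```

```text
19.2 [0.4257 0.0086 0.1788] [ 3.139  -0.0033 -0.1859] [ 0.49 -0.01 -0.6   0.   -0.99  0.89] [ 1.4  0.9 -0.5] 0.08740544977893852
[0.4257 0.0085 0.1777] [ 3.1382e+00 -2.0000e-03 -1.8610e-01] [0.1 0.4 0.2]
```

View pics/w6.png

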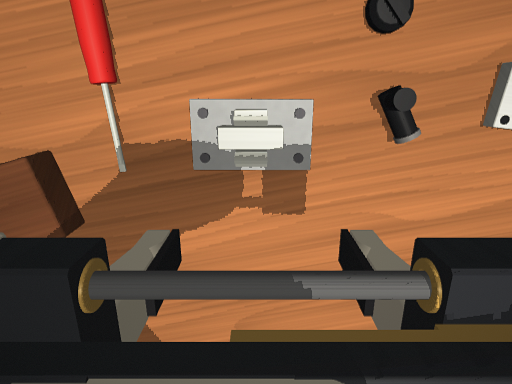

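View pics/s2.png

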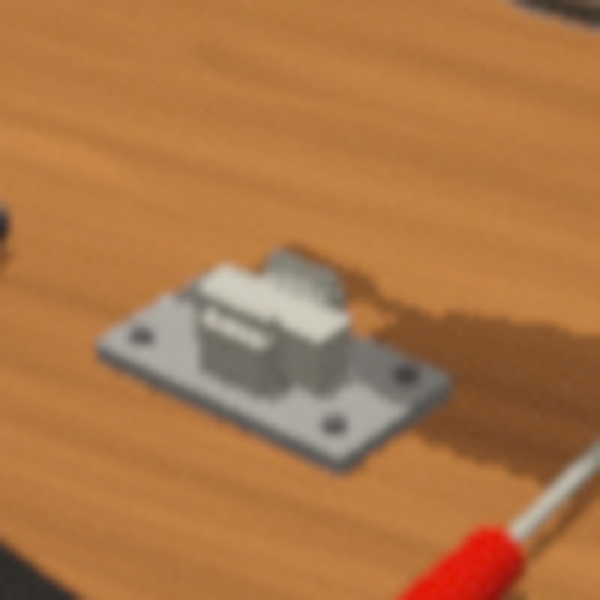

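Run:
```python
from h import *
import pickle
s,im,d=pickle.load(open("pics/w6.pkl","rb"))
hsv=cv2.cvtColor(im,cv2.COLOR_BGR2HSV);S=hsv[...,1]
Z=cloud("wrist",d,s)[...,2]
m=np.zeros(Z.shape,bool);m[92:175,180:322]=1
def rep(n,mk,z):
    c=max(cv2.findContours(mk.astype(np.uint8),0,2)[0],key=cv2.contourArea)
    w=cv2.convexHull((ray("wrist",c[:,0],z,s)[:,:2]*1000).astype(np.float32))
    (cx,cy),(a,b),t=cv2.minAreaRect(w)
    if a<b:t+=90
    print(n,np.round([cx,cy,a,b,(t+90)%180-90],1))
rep("plate",(S<70)&m,.010)
mm=m.copy();mm[:127]=0;mm[149:]=0;rep("block",mm&(Z>.031),.036)
for sl in [(slice(130,145),slice(220,235)),(slice(130,145),slice(235,265)),(slice(130,145),slice(267,280))]: print(np.median(Z[sl]))
print("base",np.median(Z[130:140,197:212]))
```

```text
plate [467.1   9.2 119.3  68.8  79.3]
block [468.1   9.2  59.6  19.   79.3]
0.03579142361077875
0.0358227881385762
0.03593547800340002
base 0.009816156426097844
```

Call:
{"name": "play_rows", "arguments": {"targets": [[0,0,-0.1,0.002,-0.015,0.005,1],[0,0,-0.15,0.002,-0.025,0,1],[0,0,-0.16,0.002,-0.03,0,1],[0,0,-0.16,0.002,-0.03,0,1],[0,0,-0.16,0.002,-0.03,0,1],[0,0,-0.16,0.002,-0.03,0,1],[0,0,-0.16,0.002,-0.03,0,1],[0,0,-0.16,0.002,-0.03,0,1],[0,0,-0.16,0.002,-0.03,0,1],[0,0,-0.15,0,-0.025,0,1],[0,0,-0.1,0,-0.013,0,1],[0,0,-0.04,0,0,0,1]]}}

```text
t: 20.8
eef_pos: [0.4403, -0.291, 0.16]
ee_rot: [3.105, 0.011, -1.904]
force: [-0.6, 0.5, 0.5]
width: 0.0879
```

```bash
cat > t.py <<'E'
import sys
from h import *
s=get_state();yaw=float(sys.argv[1]);tx=np.array([float(a) for a in sys.argv[2:5]])
Rc=R.from_euler('xyz',s["ee_rot"]);Rt=R.from_euler('xyz',[np.pi,0,yaw])
print("turn",np.round((Rt*Rc.inv()).as_rotvec(),4),"shift",np.round(tx-s["eef_pos"],4))
E
python3 w.py w7; python3 t.py -1.88 .4428 -.2822 .03
python3 - <<'E'
from h import *
import pickle
s,im,d=pickle.load(open("pics/w7.pkl","rb"))
hsv=cv2.cvtColor(im,cv2.COLOR_BGR2HSV);H,S,V=[hsv[...,i].astype(int) for i in range(3)]
Z=cloud("wrist",d,s)[...,2]
m=np.zeros(Z.shape,bool);m[80:230,180:340]=1
def rep(n,mk,z):
    c=max(cv2.findContours((mk&m).astype(np.uint8),0,2)[0],key=cv2.contourArea)
    w=cv2.convexHull((ray("wrist",c[:,0],z,s)[:,:2]*1000).astype(np.float32))
    (cx,cy),(a,b),t=cv2.minAreaRect(w)
    if a<b:t+=90
    print(n,np.round([cx,cy,a,b,(t+90)%180-90],1),cv2.minEnclosingCircle(w))
rep("collar",(S>90)&(Z>.036)&(Z<.046),.040)
rep("plate",(Z>.012)&(Z<.046),.016)
E
```

```text
20.8 [ 0.4403 -0.291   0.16  ] [ 3.1049  0.0108 -1.9045] [-0.22  0.21 -0.38 -0.02 -1.02 -0.1 ] [-0.6  0.5  0.5] 0.08791420213448538
turn [-0.0221 -0.032   0.0255] shift [ 0.0027  0.0084 -0.1297]
collar [ 443.2 -282.1   54.    54.5  -64.8] ((443.3091735839844, -282.1932678222656), 27.753374099731445)
plate [ 443.7 -283.1   90.7   62.    72.8] ((444.27734375, -283.2734680175781), 53.49501037597656)
```

View pics/w7.png

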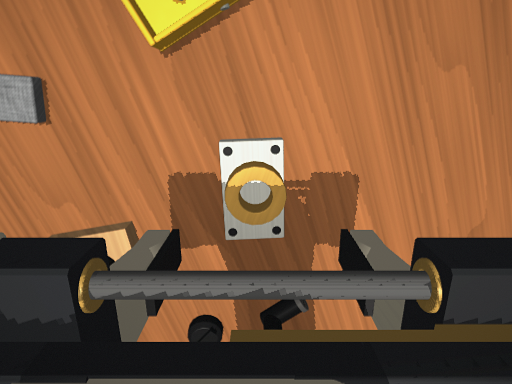

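Call:
{"name": "play_rows", "arguments": {"targets": [[-0.02,-0.03,0.023,0.002,0.007,-0.02,1],[0,0,0,0,0,-0.03,1],[0,0,0,0,0,-0.03,1],[0,0,0,0,0,0,1],[0,0,0,0,0,0,1]]}}

```text
t: 21.48
eef_pos: [0.4411, -0.2839, 0.0725]
ee_rot: [3.131, -0.0, -1.879]
force: [-0.2, -0.1, 0.1]
width: 0.0877
```

```bash
python3 t.py -1.88 .4430 -.2822 .03
```

```text
turn [-0.003  -0.0099 -0.0011] shift [ 0.0019  0.0017 -0.0425]
```

Call:
{"name": "play_rows", "arguments": {"targets": [[-0.003,-0.01,0,0.0015,0.0015,-0.015,1],[0,0,0,0,0,-0.012,1],[0,0,0,0,0,-0.008,1],[0,0,0,0,0,0,1],[0,0,0,0,0,0,1]]}}

```text
t: 22.1
eef_pos: [0.4454, -0.2833, 0.0395]
ee_rot: [-3.136, -0.0, -1.877]
force: [0.0, 0.3, -0.5]
width: 0.0878
```

```bash
python3 t.py -1.88 .4430 -.2822 .03
```

```text
turn [ 0.0017  0.0049 -0.0025] shift [-0.0024  0.0011 -0.0095]
```

Call:
{"name": "play_rows", "arguments": {"targets": [[0.001,0.003,0,-0.002,0.001,-0.005,1],[0,0,0,0,0,-0.003,1],[0,0,0,0,0,0,1],[0,0,0,0,0,0,1]]}}

```text
t: 22.6
eef_pos: [0.4436, -0.2824, 0.0316]
ee_rot: [-3.139, -0.0, -1.877]
force: [0.2, -0.5, 0.6]
width: 0.0876
```

Good; close.

Call:
{"name": "play_rows", "arguments": {"targets": [[0,0,0,0,0,-0.001,0.75],[0,0,0,0,0,0,0.6],[0,0,0,0,0,0,0.5],[0,0,0,0,0,0,0.5],[0,0,0,0,0,0,0.5],[0,0,0,0,0,0,0.5]], "grip_force": 30}}

```text
t: 23.35
eef_pos: [0.4435, -0.2823, 0.0307]
ee_rot: [-3.139, -0.0, -1.877]
force: [0.5, 0.9, -0.4]
width: 0.0554
```

```bash
python3 t.py -1.88 .656 .295 .12
```

```text
turn [ 0.0008  0.0025 -0.0027] shift [0.2125 0.5773 0.0893]
```

Call:
{"name": "play_rows", "arguments": {"targets": [[0,0,0,0,0,0.02,0.5],[0,0,0,0,0,0.045,0.5],[0,0,0.04,0.007,0.025,0.045,0.5],[0,0,0.1,0.013,0.045,0.02,0.5],[0,0,0.1,0.013,0.045,0,0.5],[0,0,0.1,0.013,0.05,0,0.5],[0,0,0.1,0.013,0.05,0,0.5],[0,0,0.1,0.013,0.05,0,0.5],[0,0,0.1,0.013,0.05,0,0.5],[0,0,0.1,0.013,0.05,0,0.5],[0,0,0.1,0.013,0.05,0,0.5],[0,0,0.1,0.013,0.05,0,0.5]]}}

```text
t: 24.85
eef_pos: [0.5621, 0.1959, 0.159]
ee_rot: [3.134, 0.003, -0.917]
force: [1.7, -0.2, -3.7]
width: 0.0561
```

```bash
python3 t.py -.7 .61 .333 .16
```

```text
turn [ 0.0031 -0.0079  0.2167] shift [0.0479 0.1371 0.001 ]
```

Call:
{"name": "play_rows", "arguments": {"targets": [[0.003,-0.008,0.08,0.015,0.045,0,0.5],[0,0,0.07,0.015,0.04,0,0.5],[0,0,0.04,0.01,0.025,0,0.5],[0,0,0,0.003,0.01,0,0.5],[0,0,0,0,0,0,0.5]]}}

```text
t: 25.48
eef_pos: [0.6032, 0.3224, 0.1531]
ee_rot: [3.134, 0.003, -0.717]
force: [-0.6, 0.2, -3.7]
width: 0.0557
```

```bash
python3 w.py w8
```

```text
25.475 [0.6032 0.3224 0.1531] [ 3.1341  0.0033 -0.7172] [ 0.77  0.44 -0.07 -0.   -1.08  0.08] [-0.6  0.2 -3.7] 0.05565073068786892
```

View pics/w8.png

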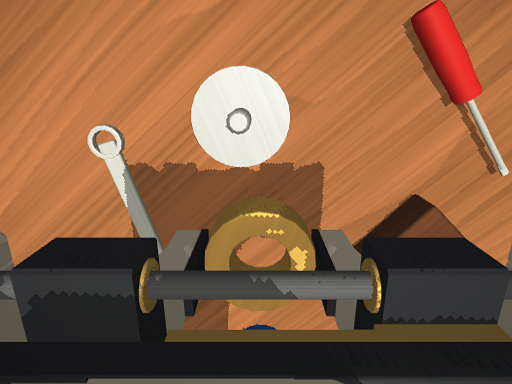

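```bash
python3 - <<'E'
from h import *
import pickle
s,im,d=pickle.load(open("pics/w8.pkl","rb"))
hsv=cv2.cvtColor(im,cv2.COLOR_BGR2HSV);H,S,V=[hsv[...,i].astype(int) for i in range(3)]
Z=cloud("wrist",d,s)[...,2]
m=np.zeros(Z.shape,bool);m[55:172,180:305]=1
def rep(n,mk,z):
    c=max(cv2.findContours((mk&m).astype(np.uint8),0,2)[0],key=cv2.contourArea)
    w=cv2.convexHull((ray("wrist",c[:,0],z,s)[:,:2]*1000).astype(np.float32))
    print(n,cv2.minEnclosingCircle(w), cv2.fitEllipse(w)[0])
rep("disc",(S<60),.008)
rep("post",(Z>.036)&(Z<.05),.042)
im=cv2.imread("pics/top0.png");Z=cloud("top",np.load("pics/top0.npy"))[...,2]
mk=np.zeros(Z.shape,bool);mk[120:172,95:145]=1;mk&=Z>.037
c=max(cv2.findContours(mk.astype(np.uint8),0,2)[0],key=cv2.contourArea)
print("top post",cv2.minEnclosingCircle((ray("top",c[:,0],.042)[:,:2]*1000).astype(np.float32)))
E
python3 t.py -.717 .656 .295 .11
```

```text
disc ((657.6939086914062, 297.2928466796875), 44.651859283447266) (657.5607299804688, 297.3895263671875)
post ((657.5023193359375, 297.1947021484375), 9.812971115112305) (657.5068969726562, 297.21978759765625)
top post ((655.0462036132812, 294.8190612792969), 9.811835289001465)
turn [ 0.0035 -0.0076  0.0005] shift [ 0.0529 -0.0269 -0.0432]
```

Call:
{"name": "play_rows", "arguments": {"targets": [[0.003,-0.006,0,0.025,-0.012,0,0.5],[0,0,0,0.025,-0.012,-0.02,0.5],[0,0,0,0.003,-0.002,-0.02,0.5],[0,0,0,0,0,-0.01,0.5],[0,0,0,0,0,0,0.5],[0,0,0,0,0,0,0.5]]}}

```text
t: 26.28
eef_pos: [0.6548, 0.2911, 0.1034]
ee_rot: [3.14, 0.001, -0.722]
force: [-0.4, 1.1, -3.7]
width: 0.056
```

```bash
python3 t.py -.717 .6567 .2962 .07; python3 v.py s3 scene 320 200 450 330
```

```text
turn [ 0.0001 -0.002   0.0045] shift [ 0.0019  0.0051 -0.0334]
[0.6548 0.2911 0.1034] [ 3.1402e+00  1.4000e-03 -7.2150e-01] [-0.4  1.1 -3.7]
```

View pics/s3.png

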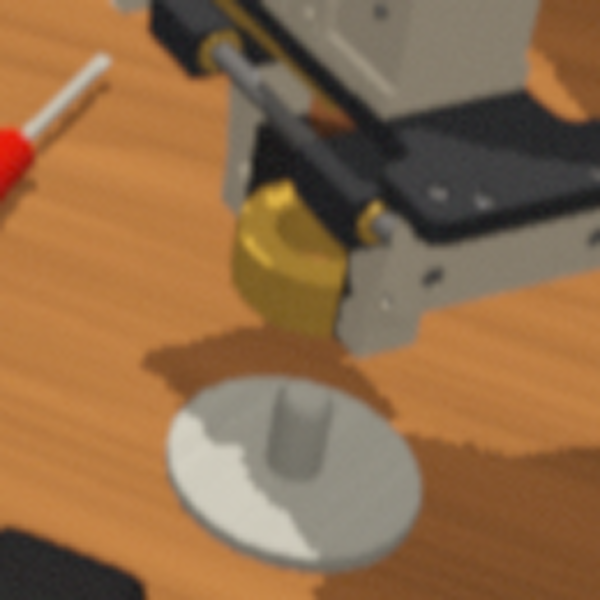

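Held level. Align, then lower.

Call:
{"name": "play_rows", "arguments": {"targets": [[0,-0.001,0,0.002,0.0045,-0.015,0.5],[0,0,0,0,0,-0.015,0.5],[0,0,0,0,0,0,0.5],[0,0,0,0,0,0,0.5]]}}

```text
t: 26.82
eef_pos: [0.6565, 0.297, 0.072]
ee_rot: [-3.141, 0.001, -0.72]
force: [-0.4, -0.3, -3.2]
width: 0.0562
```

```bash
python3 t.py -.717 .6567 .2962 .0227
```

```text
turn [-0.0006 -0.0002  0.0032] shift [ 0.0002 -0.0008 -0.0493]
```

Call:
{"name": "play_rows", "arguments": {"targets": [[0,0,0,0,0,-0.012,0.5],[0,0,0,0,0,-0.012,0.5],[0,0,0,0,0,-0.01,0.5],[0,0,0,0,0,0,0.5],[0,0,0,0,0,0,0.5]]}}

```text
t: 27.45
eef_pos: [0.6565, 0.2968, 0.0354]
ee_rot: [3.142, 0.001, -0.72]
force: [-0.0, 0.3, -3.8]
width: 0.0559
```

Call:
{"name": "play_rows", "arguments": {"targets": [[0,0,0,0,0,-0.006,0.5],[0,0,0,0,0,-0.004,0.5],[0,0,0,0,0,0,0.5],[0,0,0,0,0,0,0.5]]}}

```text
t: 27.95
eef_pos: [0.657, 0.2971, 0.0255]
ee_rot: [-3.14, 0.0, -0.72]
force: [1.3, 0.4, -3.1]
width: 0.0556
```

Call:
{"name": "play_rows", "arguments": {"targets": [[0,0,0,0,0,-0.002,0.5],[0,0,0,0,0,-0.001,0.5],[0,0,0,0,0,0,0.5],[0,0,0,0,0,0,0.5]]}}

```text
t: 28.45
eef_pos: [0.6572, 0.2972, 0.0228]
ee_rot: [-3.14, 0.0, -0.72]
force: [-0.2, -0.4, -4.1]
width: 0.0559
```

Call:
{"name": "play_rows", "arguments": {"targets": [[0,0,0,0,0,-0.0015,0.5],[0,0,0,0,0,0,0.65],[0,0,0,0,0,0,0.8],[0,0,0,0,0,0,1],[0,0,0,0,0,0,1]]}}

```text
t: 29.08
eef_pos: [0.6586, 0.298, 0.0241]
ee_rot: [-3.136, -0.002, -0.719]
force: [1.0, 0.4, 0.3]
width: 0.0819
```

Call:
{"name": "play_rows", "arguments": {"targets": [[0,0,0,0,0,0.03,1],[0,0,0,0,0,0.045,1],[0,0,0,-0.02,0,0.05,1],[0,0,0,-0.02,0,0.03,1],[0,0,0,0,0,0,1]]}}

```text
t: 29.7
eef_pos: [0.6174, 0.2973, 0.1829]
ee_rot: [-3.137, -0.002, -0.72]
force: [0.4, 0.2, -0.1]
width: 0.0875
```

```bash
python3 w.py w9;python3 - <<'E'
from h import *
import pickle
s,im,d=pickle.load(open("pics/w9.pkl","rb"))
hsv=cv2.cvtColor(im,cv2.COLOR_BGR2HSV);S=hsv[...,1]
Z=cloud("wrist",d,s)[...,2]
m=(S>90)&(Z>.027)&(Z<.036);m[:,:150]=0;m[:,400:]=0;m[230:]=0
print("collar top z",np.median(Z[m]),m.sum())
ys,xs=np.nonzero(m);P=cloud("wrist",d,s)[m];A=np.c_[P[:,:2],np.ones(len(P))];print("slope",np.linalg.lstsq(A,P[:,2],rcond=None)[0][:2])
E
python3 t.py -1.88 .445 -.281 .2
```

```text
29.7 [0.6174 0.2973 0.1829] [-3.1371e+00 -1.8000e-03 -7.1970e-01] [ 0.73  0.41 -0.04  0.   -1.12  0.12] [ 0.4  0.2 -0.1] 0.08752306315153378
collar top z 0.031682667030790035 1934
slope [0.00294982 0.00187886]
turn [ 6.00e-04  3.10e-03 -1.16e+00] shift [-0.1724 -0.578   0.0187]
```

View pics/w9.png

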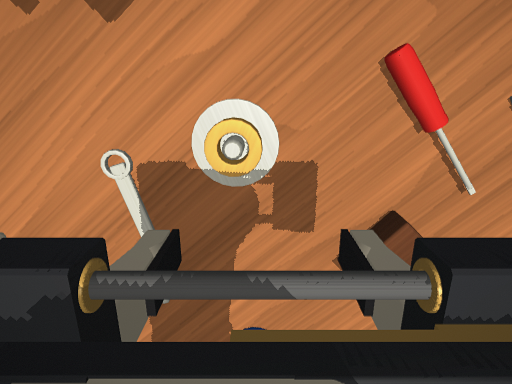

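Collar is flat over the post (top 31.7 mm). Back for the plate.

Call:
{"name": "play_rows", "arguments": {"targets": [[0,0,-0.06,-0.008,-0.025,0.005,1],[0,0,-0.1,-0.014,-0.045,0,1],[0,0,-0.1,-0.014,-0.05,0,1],[0,0,-0.1,-0.015,-0.05,0,1],[0,0,-0.1,-0.015,-0.05,0,1],[0,0,-0.1,-0.015,-0.05,0,1],[0,0,-0.1,-0.015,-0.05,0,1],[0,0,-0.1,-0.015,-0.05,0,1],[0,0,-0.1,-0.015,-0.05,0,1],[0,0,-0.1,-0.015,-0.05,0,1],[0,0,-0.1,-0.015,-0.05,0,1],[0,0,-0.06,-0.01,-0.03,0,1]]}}

```text
t: 31.25
eef_pos: [0.4423, -0.2694, 0.1717]
ee_rot: [3.125, -0.002, -1.876]
force: [0.3, 0.2, -0.4]
width: 0.0877
```

```bash
python3 t.py -1.88 .445 -.281 .19
```

```text
turn [-0.0031 -0.0167 -0.0043] shift [ 0.0027 -0.0116  0.0183]
```

Call:
{"name": "play_rows", "arguments": {"targets": [[-0.003,-0.014,-0.004,0.003,-0.01,0.015,1],[0,0,0,0,0,0,1],[0,0,0,0,0,0,1]]}}

```text
t: 31.62
eef_pos: [0.4446, -0.2809, 0.1853]
ee_rot: [3.136, -0.001, -1.882]
force: [0.2, -0.2, 0.5]
width: 0.0876
```

```bash
python3 w.py w10
cat > mp.py <<'E'
from h import *
import pickle,sys
s,im,d=pickle.load(open(f"pics/{sys.argv[1]}.pkl","rb"));z=float(sys.argv[2])
hsv=cv2.cvtColor(im,cv2.COLOR_BGR2HSV);S=hsv[...,1];Z=cloud("wrist",d,s)[...,2]
m=np.zeros(Z.shape,bool);m[40:232,170:350]=1
mk=((S<60)&(hsv[...,2]>90)&m).astype(np.uint8)
c=max(cv2.findContours(mk,0,2)[0],key=cv2.contourArea)
w=cv2.convexHull((ray("wrist",c[:,0],z,s)[:,:2]*1000).astype(np.float32))
(cx,cy),(a,b),t=cv2.minAreaRect(w)
if a<b:t+=90
print("plate",np.round([cx,cy,a,b,(t+90)%180-90],1))
cs,h=cv2.findContours(mk,cv2.RETR_CCOMP,2)
q=[]
for k,hh in zip(cs,h[0]):
    if hh[3]>=0 and cv2.contourArea(k)>15:
        M=cv2.moments(k);q.append([M["m10"]/M["m00"],M["m01"]/M["m00"]])
if q:
    W=ray("wrist",q,z,s)[:,:2]*1000;print("holes",len(q),W.mean(0));print(np.round(W,1).tolist())
E
python3 mp.py w10 .016; python3 t.py -1.88 .445 -.281 .19
```

```text
31.625 [ 0.4446 -0.2809  0.1853] [ 3.1363e+00 -7.0000e-04 -1.8823e+00] [-0.19  0.16 -0.39  0.   -1.03 -0.12] [ 0.2 -0.2  0.5] 0.08763865897477517
plate [ 446.  -279.6  100.    59.5   72.6]
holes 4 [ 446.16919273 -278.63278165]
[[437.3, -232.9], [479.3, -246.0], [455.0, -324.2], [413.0, -311.4]]
turn [-0.0007 -0.005   0.0019] shift [ 0.0002 -0.0002  0.0045]
```

View pics/w10.png

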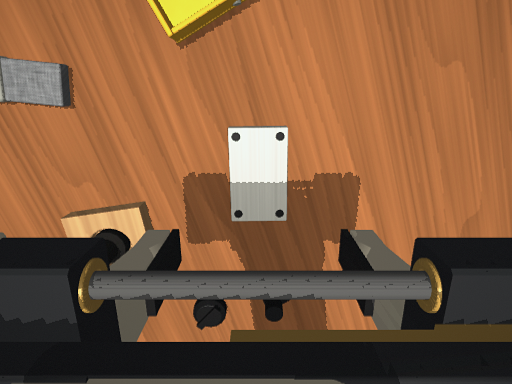

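Call:
{"name": "play_rows", "arguments": {"targets": [[0,-0.003,0.007,0.001,0.001,-0.03,1],[0,0,0,0,0,-0.04,1],[0,0,0,0,0,-0.04,1],[0,0,0,0,0,-0.02,1],[0,0,0,0,0,0,1],[0,0,0,0,0,0,1]]}}

```text
t: 32.42
eef_pos: [0.449, -0.2747, 0.0533]
ee_rot: [-3.14, 0.0, -1.863]
force: [0.3, 0.1, 0.5]
width: 0.0878
```

```bash
python3 t.py -1.8745 .4461 -.2794 .015
```

```text
turn [ 0.0001  0.0012 -0.011 ] shift [-0.0029 -0.0047 -0.0383]
```

Call:
{"name": "play_rows", "arguments": {"targets": [[0,0,-0.01,-0.003,-0.0045,-0.012,1],[0,0,0,0,0,-0.012,1],[0,0,0,0,0,-0.005,1],[0,0,0,0,0,0,1],[0,0,0,0,0,0,1]]}}

```text
t: 33.05
eef_pos: [0.4471, -0.2797, 0.0243]
ee_rot: [-3.137, 0.001, -1.874]
force: [-0.1, -0.3, -0.1]
width: 0.0874
```

```bash
python3 t.py -1.8745 .4461 -.2794 .015
```

```text
turn [ 0.001   0.0048 -0.0008] shift [-0.001   0.0003 -0.0093]
```

Call:
{"name": "play_rows", "arguments": {"targets": [[0.001,0.004,0,-0.001,0,-0.005,1],[0,0,0,0,0,-0.004,1],[0,0,0,0,0,0,1],[0,0,0,0,0,0,1]]}}

```text
t: 33.55
eef_pos: [0.4464, -0.2798, 0.0151]
ee_rot: [-3.14, 0.0, -1.874]
force: [-0.3, -0.0, -0.5]
width: 0.0875
```

Call:
{"name": "play_rows", "arguments": {"targets": [[0,0,0,0,0,0,0.8],[0,0,0,0,0,0,0.65],[0,0,0,0,0,0,0.55],[0,0,0,0,0,0,0.5],[0,0,0,0,0,0,0.5],[0,0,0,0,0,0,0.5]], "grip_force": 30}}

```text
t: 34.3
eef_pos: [0.4464, -0.2798, 0.0153]
ee_rot: [-3.14, 0.0, -1.874]
force: [0.2, 0.7, -0.5]
width: 0.0596
```

```bash
python3 t.py -1.88 .656 -.018 .12
```

```text
turn [ 0.0001  0.0016 -0.0064] shift [0.2096 0.2618 0.1047]
```

Call:
{"name": "play_rows", "arguments": {"targets": [[0,0,0,0,0,0.02,0.5],[0,0,0,0,0,0.045,0.5],[0,0,0,0.015,0.018,0.035,0.5],[0,0,-0.005,0.032,0.04,0,0.5],[0,0,-0.005,0.036,0.045,0,0.5],[0,0,0,0.036,0.045,0,0.5],[0,0,0,0.036,0.045,0,0.5],[0,0,0,0.028,0.035,0,0.5],[0,0,0,0.017,0.022,0,0.5],[0,0,0,0.005,0.006,0,0.5],[0,0,0,0,0,0,0.5]]}}

```text
t: 35.67
eef_pos: [0.6526, -0.014, 0.1148]
ee_rot: [3.136, 0.001, -1.888]
force: [0.2, -0.0, -2.1]
width: 0.0601
```

```bash
python3 w.py w11; python3 t.py -1.888 .6567 -.0182 .05;python3 v.py s4 scene 170 180 300 290
```

```text
35.675 [ 0.6526 -0.014   0.1148] [ 3.1363e+00  8.0000e-04 -1.8878e+00] [ 0.27  0.42 -0.19 -0.   -0.97 -0.59] [ 0.2 -0.  -2.1] 0.0601071770538097
turn [-0.0024 -0.005   0.0003] shift [ 0.0044 -0.0038 -0.0648]
[ 0.6523 -0.0144  0.1148] [ 3.1361e+00  7.0000e-04 -1.8883e+00] [-0.8  0.3 -2. ]
```

View pics/w11.png

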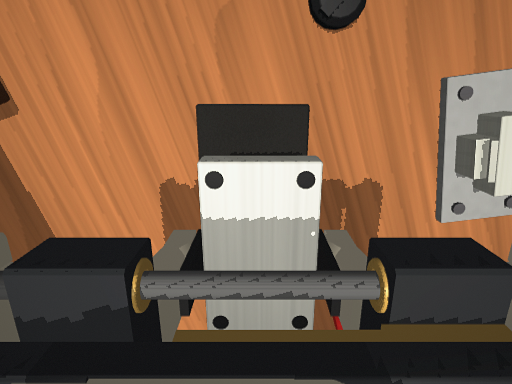

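View pics/s4.png

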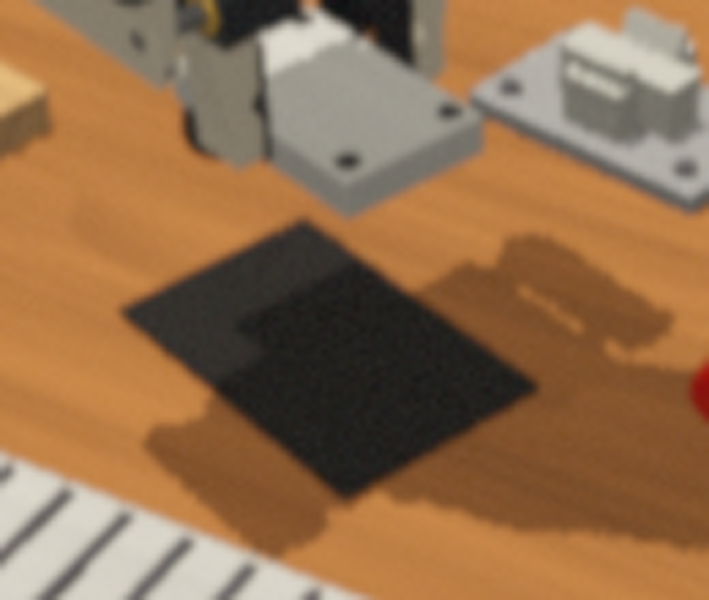

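Run:
```python
from h import *
import pickle
s,im,d=pickle.load(open("pics/w11.pkl","rb"))
V=im.max(2).astype(int);m=(V<75).astype(np.uint8);m[:95]=0;m[158:]=0;m[:,:185]=0;m[:,320:]=0
c=max(cv2.findContours(m,0,2)[0],key=cv2.contourArea)[:,0]
L=[];Rr=[];T=[]
for y in range(112,150):
    xs=c[np.abs(c[:,1]-y)<1,0]
    L.append([xs.min()-.5,y]);Rr.append([xs.max()+.5,y])
T=[[x,c[(c[:,0]==x),1].min()-.5] for x in range(205,302) if (c[:,0]==x).any()]
f=lambda q:ray("wrist",q,.005,s)[:,:2]*1000
def line(q):
    vx,vy,x,y=cv2.fitLine(f(q).astype(np.float32),cv2.DIST_HUBER,0,.01,.01).ravel();return np.array([vx,vy]),np.array([x,y])
for q in(L,Rr,T):
    v,p=line(q);print(np.degrees(np.arctan2(v[1],v[0])),p)
vl,pl=line(L);vr,pr=line(Rr);vt,pt=line(T)
u=vl if vl[1]>0 else -vl;ur=vr if vr[1]>0 else -vr;u=(u+ur);u/=np.linalg.norm(u)  # long axis toward +y
n=np.array([-u[1],u[0]])
across=((pl@n)+(pr@n))/2;along=(pt@u)+70
print("center",u*along+n*across,"width",abs(pl@n-pr@n),"ang",np.degrees(np.arctan2(u[1],u[0])))
```

```text
Traceback (most recent call last):
ValueError: zero-size array to reduction operation minimum which has no identity
```

Run:
```python
from h import *
import pickle
s,im,d=pickle.load(open("pics/w11.pkl","rb"))
V=im.max(2).astype(int);m=(V<75).astype(np.uint8);m[:95]=0;m[158:]=0;m[:,:185]=0;m[:,320:]=0
c=max(cv2.findContours(m,0,1)[0],key=cv2.contourArea)[:,0]
L=[];Rr=[]
for y in range(112,150):
    xs=c[np.abs(c[:,1]-y)<1,0]
    L.append([xs.min()-.5,y]);Rr.append([xs.max()+.5,y])
T=[[x,c[(c[:,0]==x),1].min()-.5] for x in range(205,302) if (c[:,0]==x).any()]
f=lambda q:ray("wrist",q,.005,s)[:,:2]*1000
def line(q):
    vx,vy,x,y=cv2.fitLine(f(q).astype(np.float32),cv2.DIST_HUBER,0,.01,.01).ravel();return np.array([vx,vy]),np.array([x,y])
vl,pl=line(L);vr,pr=line(Rr);vt,pt=line(T)
print([np.degrees(np.arctan2(v[1],v[0])) for v in(vl,vr,vt)])
a=np.radians(71.8);u=np.array([np.cos(a),np.sin(a)])
n=np.array([-u[1],u[0]])
print("center",u*((pt@u)+70)+n*((pl@n)+(pr@n))/2,"width",abs(pl@n-pr@n))
```

```text
[np.float32(71.553406), np.float32(72.38099), np.float32(-18.156494)]
center [657.26049848 -16.91349599] width 88.91867259145636
```

Call:
{"name": "play_rows", "arguments": {"targets": [[-0.002,-0.004,0,0.004,-0.0035,-0.02,0.5],[0,0,0,0,0,-0.025,0.5],[0,0,0,0,0,-0.015,0.5],[0,0,0,0,0,0,0.5],[0,0,0,0,0,0,0.5]]}}

```text
t: 36.4
eef_pos: [0.655, -0.0224, 0.056]
ee_rot: [-3.14, 0.001, -1.893]
force: [0.5, 0.7, -1.1]
width: 0.0597
```

```bash
python3 t.py -1.888 .6569 -.018 .0205
```

```text
turn [-0.0006  0.0018  0.0049] shift [ 0.0019  0.0044 -0.0355]
```

Call:
{"name": "play_rows", "arguments": {"targets": [[0,0.001,0.004,0.002,0.004,-0.01,0.5],[0,0,0,0,0,-0.01,0.5],[0,0,0,0,0,-0.006,0.5],[0,0,0,0,0,0,0.5],[0,0,0,0,0,0,0.5]]}}

```text
t: 37.02
eef_pos: [0.658, -0.0177, 0.0296]
ee_rot: [-3.139, 0.002, -1.888]
force: [-0.3, 0.3, -2.1]
width: 0.06
```

```bash
python3 t.py -1.888 .6569 -.018 .0205
```

```text
turn [-0.001   0.0028  0.    ] shift [-0.0011 -0.0003 -0.0091]
```

Call:
{"name": "play_rows", "arguments": {"targets": [[-0.001,0.002,0,-0.001,0,-0.004,0.5],[0,0,0,0,0,-0.004,0.5],[0,0,0,0,0,0,0.5],[0,0,0,0,0,0,0.5]]}}

```text
t: 37.52
eef_pos: [0.6572, -0.0177, 0.0215]
ee_rot: [-3.14, 0.0, -1.888]
force: [1.2, -0.2, -2.0]
width: 0.0597
```

Call:
{"name": "play_rows", "arguments": {"targets": [[0,0,0,0,0,-0.0012,0.5],[0,0,0,0,0,0,0.5],[0,0,0,0,0,0,0.7],[0,0,0,0,0,0,0.85],[0,0,0,0,0,0,1],[0,0,0,0,0,0,1]]}}

```text
t: 38.28
eef_pos: [0.6583, -0.0176, 0.0214]
ee_rot: [-3.138, 0.001, -1.888]
force: [-0.1, 0.1, -0.3]
width: 0.0848
```

Call:
{"name": "play_rows", "arguments": {"targets": [[0,0,0,0,0,0.03,1],[0,0,0,0,0,0.05,1],[0,0,0,0,0,0.05,1],[0,0,0,0,0,0.04,1],[0,0,0,0,0,0,1]]}}

```text
t: 38.9
eef_pos: [0.657, -0.0181, 0.1963]
ee_rot: [-3.139, 0.0, -1.888]
force: [-0.4, 0.2, -0.9]
width: 0.0876
```

```bash
python3 w.py w12; python3 mp.py w12 .021
python3 - <<'E'
from h import *
import pickle
s,im,d=pickle.load(open("pics/w12.pkl","rb"))
hsv=cv2.cvtColor(im,cv2.COLOR_BGR2HSV);P=cloud("wrist",d,s)
m=(hsv[...,2]<75).astype(np.uint8)|((hsv[...,1]<60)).astype(np.uint8);m[:60]=0;m[228:]=0;m[:,:180]=0;m[:,340:]=0
c=max(cv2.findContours(m,0,1)[0],key=cv2.contourArea)
w=cv2.convexHull((ray("wrist",c[:,0],.005,s)[:,:2]*1000).astype(np.float32));print("pad",cv2.minAreaRect(w))
mk=(hsv[...,1]<60)&(P[...,2]>.016)&(P[...,2]<.026);mk[228:]=0;Q=P[mk];print("z",np.median(Q[:,2]),np.linalg.lstsq(np.c_[Q[:,:2],np.ones(len(Q))],Q[:,2],rcond=None)[0][:2])
E
```

```text
38.9 [ 0.657  -0.0181  0.1963] [-3.1392e+00  2.0000e-04 -1.8876e+00] [ 0.27  0.36 -0.09  0.   -1.12 -0.59] [-0.4  0.2 -0.9] 0.08762106150348987
plate [657.3 -17.7 100.   59.8  71.9]
holes 4 [657.41947999 -16.95558668]
[[649.3, 28.9], [691.1, 15.3], [623.8, -49.1], [665.5, -62.9]]
pad ((656.88134765625, -17.402862548828125), (137.72897338867188, 89.24979400634766), 71.86640167236328)
z 0.020702139341620296 [0.00104152 0.01057398]
```

View pics/w12.png

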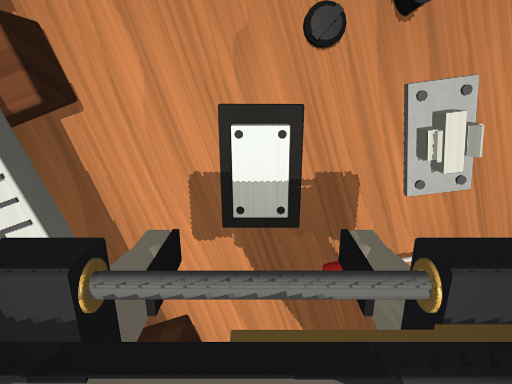

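Call:
{"name": "play_rows", "arguments": {"targets": [[0,0,0.05,-0.03,0.02,0.04,1],[0,0,0.1,-0.03,0.05,0.04,1],[0,0,0.1,-0.03,0.05,0.02,1],[0,0,0.1,-0.03,0.05,0,1],[0,0,0.1,-0.03,0.05,0,1],[0,0,0.1,-0.03,0.05,0,1],[0,0,0.1,-0.02,0.05,0,1],[0,0,0.1,-0.02,0.05,0,1],[0,0,0.1,-0.02,0.05,0,1],[0,0,0.1,-0.02,0.05,0,1],[0,0,0.1,0,0.03,0,1],[0,0,0,0,0,0,1]]}}

```text
t: 40.45
eef_pos: [0.3825, 0.4888, 0.2769]
ee_rot: [3.12, -0.01, -0.805]
force: [-0.1, 0.2, -0.5]
width: 0.0875
```

```bash
python3 v.py t9 top 80 100 430 280;python3 v.py s9 scene 100 120 440 340
```

```text
[0.3825 0.4888 0.2769] [ 3.1196 -0.0098 -0.8055] [-0.1  0.2 -0.5]
[0.3825 0.4878 0.277 ] [ 3.1192 -0.0098 -0.8073] [ 0.2 -0.3  0.8]
```

View pics/t9.png

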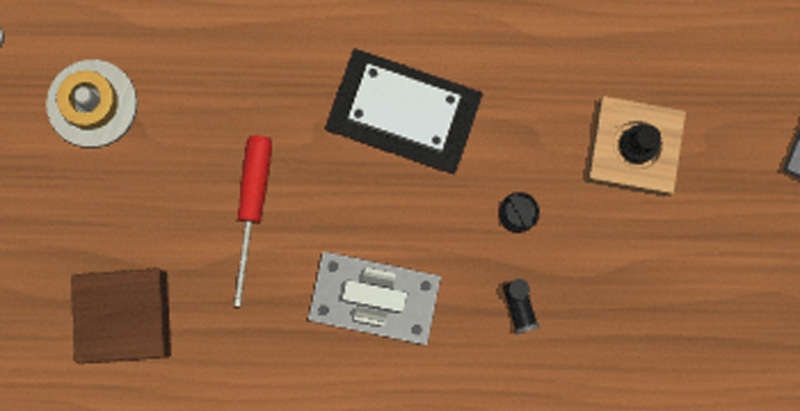

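View pics/s9.png

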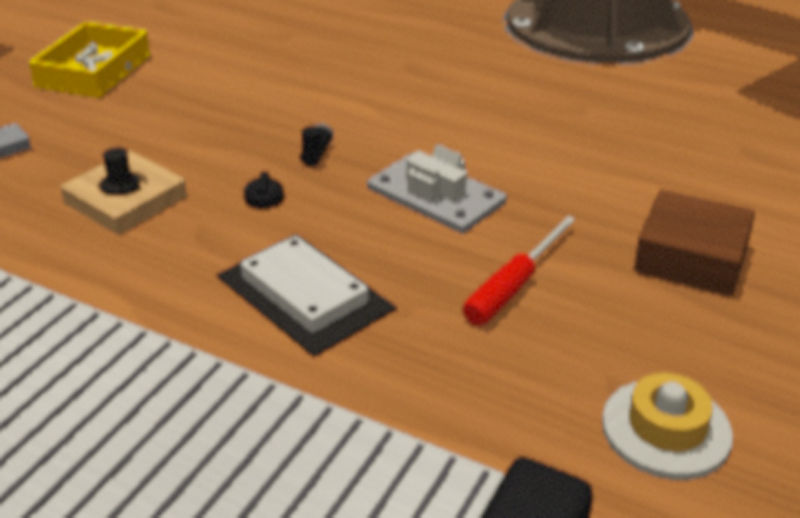

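Both views show all four parts in place and upright, and the arm is clear of everything.

```bash
python3 -c "
from station import *
print(job_done())"
```

```text
the job is handed in; nothing more can be done
None
```

All four parts are at their places and released, none tipped, and the job was handed in at about 40.6 s. I placed them in the order plug, spacer, collar, plate, so the pile came apart from the top.

Last checks:
- **Plug:** it stands upright in the holder's recess and looks centred in the final top and scene views. I did not measure its final position in numbers.
- **Spacer:** it is fully home, with its top at 35.8–35.9 mm against the expected 36 mm. It sits within about 1 mm of the jig's centre, with the same angle as the jig.
- **Collar:** it is over the post and flat on the base, with its top at 31.7 mm against the expected 32 mm.
- **Plate:** it lies flat, right way up, about 0.5 mm from the pad's centre and within 0.1° of its long sides. Its top is at 20.7 mm against the expected 21 mm.

- **Disagreement between cameras:** the wrist and top cameras differed by 1–3 mm on some positions, within the calibration error given. I used values between the two.
- **Contact force:** the highest force I saw was 37 N, at the wrist, when the spacer reached the base plate. I only read forces at the end of each move, so a short peak in between would not have shown.

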